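# Test the wind-up emergency lamp

### The job

Test the wind-up emergency lamp on the packing bench: wind its blue key clockwise (it takes several part turns) until the key's white pointer stands inside the green arc, and only then turn the red spring-return dial clockwise, past its first two clicks, fully to the third (yellow) mark. Hold it there against its spring: finish with the fingers still on the red bar, the dial at the yellow mark and the key still in the green, and leave the other things on the bench where they are.

Things in the scene. Friction and masses are not known exactly. Their poses are not given: they have to be found in the camera images.
- lamp: Grey lamp case 128 (x) by 262 (y) by 70 mm, screwed down on a 160 x 300 x 15 mm plywood cradle; fixed to the bench, does not move. Origin: centre of the cradle's underside, on the bench; z up. Its flat top is 85 mm above the bench. On the top, in this frame: the key's axis at (0, +72 mm), the dial's axis at (0, -72 mm), both upright; nothing else on the top is higher than 5 mm.
- key (a joint): Winding angle of the blue key, rad, clockwise seen from above, about its upright axis. Starts at 0 to 0.6; the green arc on the case spans 3.05 to 3.70, end stop at 3.75. Needs about 0.11 to 0.19 N m to wind and stays where it is left (regrip for each part turn).
- key_wing: Blue upright wing of the key, to grip from above: 44 mm long (its x), 10 mm thick (its y), 30 mm tall; it turns with the key. Origin: centre of its underside, on the key's axis, 91 mm above the bench (on a round blue skirt, 76 mm across and 6 mm thick). Its +x axis points along the white pointer stripe on the skirt; in the lamp's frame +x stands at yaw 3.35 - joint key, so in the green it points to about the lamp's +x.
- dial (a joint): Angle of the dial, rad, clockwise seen from above, about its upright axis. 0 = rest (black mark); clicks at 0.42 and 0.84 (white marks) and 1.26 (yellow mark, the third); end stop at 1.29. The spring drives it all the way back to 0 from anywhere when let go: 0.1 N m at rest, 0.25 N m at the third click, with ripples of 0.05 N m at the clicks.
- dial_bar: Red upright grip bar of the dial: 46 mm long (its x), 14 mm thick (its y), 30 mm tall; it turns with the dial. Origin: centre of its underside, on the dial's axis, 91 mm above the bench (on a round black skirt, 72 mm across and 6 mm thick). Its +x axis points along the white pointer; in the lamp's frame +x stands at yaw 0.63 - joint dial.
- screwdriver: Loose bystander: black-handled screwdriver, 170 mm long (its x), 26 mm thick, lying beside the lamp. Origin: middle of its length, on the bench.
- bulb_box: Loose bystander: pale paper box 45 x 45 x 55 mm standing beside the lamp. Origin: centre of its underside.
- tape_roll: Loose bystander: brown roll of packing tape lying flat, 100 mm across, 48 mm tall. Origin: centre of its underside.
- screw_jar: Loose bystander: screw jar, 64 mm across, 85 mm tall. Origin: centre of its underside.
- mug: Loose bystander: white mug, 80 mm across, 90 mm tall. Origin: centre of its underside.
- carton: Loose bystander: closed cardboard carton 150 x 110 x 80 mm. Origin: centre of its underside.

How it is judged:
On the way, in this order (a step that is already met when the one before it is completed fails the run):
1. the key is wound into the green arc, the dial still at rest (value of joint key above 3 rad and value of joint dial below 0.25 rad), for 0.2 s.
2. the dial is turned past two clicks to the third mark and held there by the fingers (value of joint key above 3 rad and value of joint dial above 1.14 rad and contact force between the fingers and dial_bar above 1 N), for 0.5 s.
At the end, for the whole second after the job is handed in: The key is at 3.0 rad or more (pointer in the green), the dial is within 0.12 rad of the third mark (1.26 rad) or at its end stop, still, and the fingers press on the red bar with more than 1 N while no loose thing touches the bar; all through the last second (all of step 2 and value of joint dial below 1.36 rad and velocity of joint dial between -0.1 and 0.1 rad/s and contact force between dial_bar and screwdriver below 0.3 N and contact force between dial_bar and bulb_box below 0.3 N and contact force between dial_bar and tape_roll below 0.3 N and contact force between dial_bar and screw_jar below 0.3 N and contact force between dial_bar and mug below 0.3 N and contact force between dial_bar and carton below 0.3 N); the arm keeps its last pose, push and grip.
It fails at once if the dial is turned past its first click before the key is wound (value of joint dial above 0.55 rad and value of joint key below 2.95 rad).
It fails at once if a bystander is shifted by more than 30 mm (distance of any of screwdriver, bulb_box, tape_roll, screw_jar, mug, carton from where it was at the start of the episode above 0.03 m).
It also fails if it takes over 64 s, if anything falls off the work surface, if the arm or the gripper's body presses on something with over 40 N, if the wrist force passes 120 N, or if a joint passes its speed limit or range.

### The arm

A 7-joint arm with a two-finger parallel gripper is mounted at the origin on the work surface. World frame = base frame: x ahead of the robot, y to its left, z up, the work surface at z = 0. Lengths are in m, angles in rad, forces in N, time in s.
With the tool pointing down it reaches from about 0.425 to 0.925 m from the base axis. Payload 6.8 kg.
Tool frame: the origin (TCP) lies on the front face of the gripper's body, between the roots of the fingers; the fingertips stand 73 mm ahead of it and the grasp point (between the pads) lies 54 mm ahead of it; z points along the fingers, y is the direction in which the jaws open and shut (so a half turn about z gives the same grasp; the last joint's range is limited). The gripper opens to 85 mm and grips with 20 to 120 N. Pads are 22 mm wide; open, the fingers measure 114 mm over their backs; the gripper's body (76 mm by 85 mm) begins 54 mm behind the grasp point. The pads swing forward as they close: fully open they stand 13 mm farther back than shut.
Start: joints at [1.008, 0.477, 0.022, 1.555, -0.011, 1.109, -0.083], TCP at [0.297, -0.606, 0.304] pointing down, gripper open.
Joint ranges: [-2.96, 2.96], [-0.34, 2.1], [-1.41, 1.46], [0.24, 2.44], [-1.37, 4.51], [0.17, 1.92], [-2.96, 2.96]. Speed limits (rad/s): [2.39, 2.39, 3.14, 3.14, 3.14, 3.14, 3.14].

### API

Orientations are given as a unit quaternion [w, x, y, z].
In Python, from station import get_obs, read_camera, hand_in, spot_in, cut_out, spot_point gives the robot as it stands. The module is installed in compiled form; this text tells all that it offers.
- The arm moves only by the tool move_arm, never from a script. Its arguments are lists of equal length, an entry for each row: "gripper": the opening, from 0 (shut) to 1 (fully open); "xyz": the shift along the tool's x, y, z in cm, a list of three; "twist": the turn about the tool's z in rad. A call has 1 to 5 rows; each row is the pose to reach, as a shift and turn from the pose commanded when the call began, along the tool's axes at that moment; what a row does not reach only later rows make up. A row lasts 1/12 s, in which the tool goes at most 41.7 mm and 7.16 degrees, less where a joint would pass 70% of its speed; a pose out of reach is approached as far as the arm can. A call with a gripper value outside its range is refused whole. The fingers move at their own pace and stop on an object; "squeeze" is the grip in N (left out, the last holds). Time passes only in rows, so rows that repeat a pose let the fingers close. It gives the time, the measured TCP pose, the force and the opening at its end, in the units of the state.
- get_obs(): the state, without advancing time (a new reading comes with each control period).
- read_camera(name): name is "scene" or "top"; returns a dict with "pixels" (480x640x3 uint8, red, green, blue), "fx", "fy", "cx", "cy" (pixels), "R" (3x3) and "t" (3): a world point X has camera coordinates R X + t. Camera axes: x right, y down, z forward; pixel columns grow to the right and rows downward; lengths in m; the calibration is good to about 2 mm. A picture is of the moment at which its call begins. There is no depth.
- hand_in(): hands the job in, once; it reports no verdict.
Trained networks look in the newest picture that a camera, given by its name, has taken for a name from the list of things; names that differ only in an ending like _2 or _b are one class to them, and where a whole thing is asked for, a point or a joint stands for the part that bears it (a point fixed in the world has none). Each returns a list of dicts, best first, with "p" (0 to 1); they miss things now and then, are a little off and sometimes report something else, mostly with a low value. They report only what shows in the picture. A call takes as long as a camera call.
- spot_in(query, camera): "centre" ([x, y, z] in m, in world coordinates, good to about 4 mm: the middle of the surface that is visible of it).
- cut_out(query, camera): "pixels" (480x640 bool, what is visible of it).
- spot_point(query, camera): "centre" ([x, y, z] in m, in world coordinates, good to about 4 mm: a listed point, or the origin of a listed thing).
The state is a dict: "t": time; "q": joint angles; "joint_vel": joint speeds; "joint_torque": joint torques, N m; "eef_pos": TCP position; "tool_rot": TCP orientation; "contact_force": force on the tool from outside, world axes, zero at the start; "torque": the same for the moment, N m; "gripper_width": opening from 0.0 (shut) to 1.0 (fully open).
Only numpy, scipy, OpenCV 4.12 (cv2) and the standard library are available. Lean on these libraries where they do the work, as an engineer would, in place of code of your own. Each camera call takes 0.05 s, during which the arm holds its last target.

## Working session

There is one attempt and no reset: what is moved stays moved. The work goes in short steps, Python scripts to look and compute and a tool call to move; the robot and the scene stay as the last step left them, time stands still between calls to the robot, and variables do not carry over. Pictures are saved under pics/ and viewed, and the job is handed in when it is done.

Besides the shell and the picture viewer there is one more tool, called after "Request:" by a JSON object that holds its "op" and its "data". move_arm: Moves the arm, as the interface text tells. Its arguments: {"type":"object","properties":{"gripper":{"type":"array","items":{"type":"number"}},"xyz":{"type":"array","items":{"type":"array","items":{"type":"number"}}},"twist":{"type":"array","items":{"type":"number"}},"squeeze":{"type":"number"}},"required":["gripper","xyz","twist"]}

```bash
mkdir -p pics; python3 - <<'E'
from station import *
import cv2,numpy as np
o=get_obs(); print(o)
for c in ["top","scene"]:
    r=read_camera(c); cv2.imwrite(f"pics/{c}0.png",r["pixels"][:,:,::-1]); print(c,r["fx"],r["cx"],r["cy"],r["R"],r["t"])
    for q in ["lamp","key_wing","dial_bar","screwdriver","bulb_box","tape_roll","screw_jar","mug","carton"]:
        print(q,[(np.round(d["centre"],3),round(d["p"],2)) for d in spot_point(q,c)[:2]])
E
```

```text
{'t': 0.0, 'q': array([ 1.00788831,  0.47781078,  0.02234112,  1.55644795, -0.01152335,
        1.10929484, -0.08310917]), 'joint_vel': array([ 0.00081454,  0.00202428, -0.00026689,  0.00055044,  0.00094394,
        0.00016225,  0.00057623]), 'joint_torque': array([ 2.74447466e-04, -5.96446931e+01,  1.60795044e+00, -2.81191152e+01,
        1.24741867e-02,  9.36827157e-03,  2.13456286e-05]), 'eef_pos': array([ 0.29631926, -0.60597211,  0.30291993]), 'tool_rot': array([-8.77967986e-04,  9.74254440e-01,  2.25449430e-01, -2.62942120e-04]), 'contact_force': array([-0.77730431, -0.41525217, -0.51202931]), 'torque': array([ 0.03270093, -0.02623871, -0.00145354]), 'gripper_width': 1.0024793400496033}
top 623.1435344516636 328.53087207079943 247.95155761368625 [[ 0.02877091 -0.99954716 -0.00881522]
 [-0.99358755 -0.02763246 -0.10963682]
 [ 0.10934359  0.01191304 -0.99393262]] [-0.01287352  0.53679566  1.38758231]
lamp [(array([ 0.569, -0.06 ,  0.004]), 0.73), (array([ 0.704, -0.056, -0.003]), 0.39)]
key_wing [(array([0.597, 0.002, 0.092]), 0.51)]
dial_bar [(array([ 0.543, -0.128,  0.093]), 0.
[... 304 characters left out ...]
rray([0.592, 0.433, 0.004]), 0.33)]
scene 567.5093394503779 324.379408537246 237.42080510645985 [[ 0.59174471  0.8060281  -0.01252566]
 [ 0.46751943 -0.3558041  -0.80921506]
 [-0.65670676  0.47299275 -0.587379  ]] [-0.327898   -0.17913091  1.87093032]
lamp [(array([ 0.571, -0.063, -0.006]), 0.89)]
key_wing [(array([0.598, 0.008, 0.092]), 0.43)]
dial_bar [(array([ 0.543, -0.124,  0.089]), 0.57)]
screwdriver []
bulb_box [(array([ 0.698, -0.054, -0.002]), 0.82)]
tape_roll [(array([0.589, 0.436, 0.001]), 0.91)]
screw_jar [(array([ 0.388,  0.419, -0.001]), 0.94)]
mug [(array([ 0.543, -0.127,  0.09 ]), 0.74), (array([ 0.383, -0.41 , -0.002]), 0.72)]
carton [(array([ 0.64 , -0.42 ,  0.002]), 0.88)]
```

View pics/top0.png

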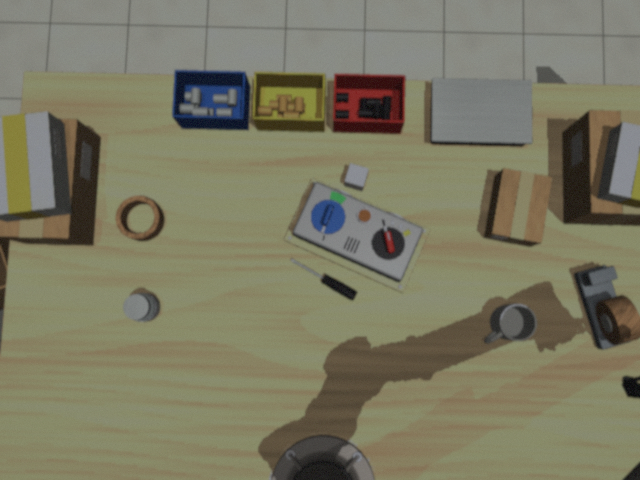

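```bash
cat > h.py <<'E'
import numpy as np,cv2
from station import *
def proj(r,X):
    c=np.array(r["R"])@np.array(X)+r["t"]; return np.array([r["fx"]*c[0]/c[2]+r["cx"],r["fy"]*c[1]/c[2]+r["cy"]])
def unproj(r,uv,z):
    d=np.array([(uv[0]-r["cx"])/r["fx"],(uv[1]-r["cy"])/r["fy"],1.]);R=np.array(r["R"])
    d=R.T@d; c=-R.T@np.array(r["t"]); return c+d*(z-c[2])/d[2]
E
python3 - <<'E'
from h import *
r=read_camera("top"); p=r["pixels"]
u,v=proj(r,[.57,-.06,.09]).astype(int); print(u,v)
cv2.imwrite("pics/crop.png",cv2.resize(p[v-75:v+75,u-100:u+100,::-1],None,fx=4,fy=4,interpolation=cv2.INTER_CUBIC)); print(u-100,v-75)
E
```

```text
357 230
257 155
```

View pics/crop.png

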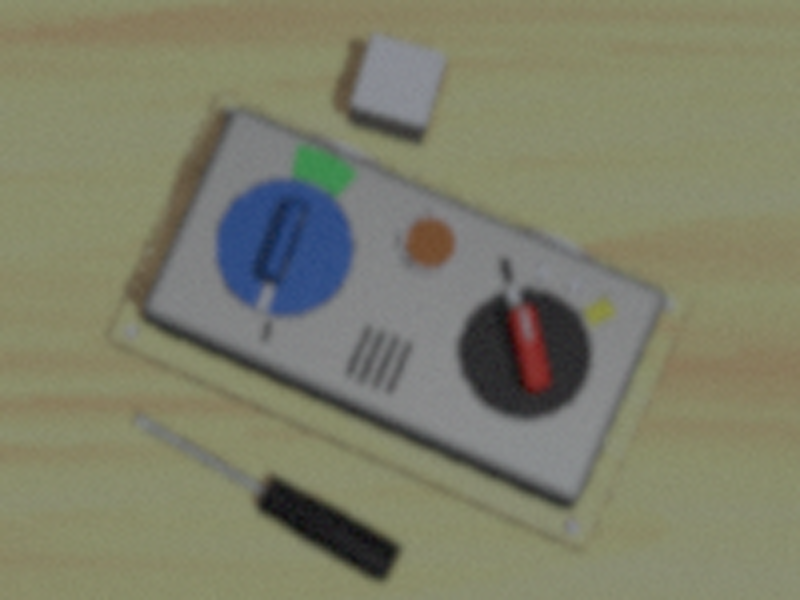

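```bash
python3 - <<'E'
from h import *
r=read_camera("top"); f=lambda x,y,z:unproj(r,(257+(x+.5)/4-.5,155+(y+.5)/4-.5),z)
C=[f(*c,.085) for c in [(232,112),(148,308),(570,500),(662,292)]]
print(np.round(C,4)); print([np.linalg.norm(C[i]-C[(i+1)%4]) for i in range(4)], np.mean(C,0))
L=(C[0]+C[1]-C[2]-C[3]);print("yaw from y axis",np.arctan2(-L[0],L[1])); 
W=(C[0]+C[3]-C[1]-C[2]);print("yaw from x",np.arctan2(W[1],W[0]))
k=f(285,248,.091);d=f(525,352,.091);print("key",k,"dial",d,np.linalg.norm(k-d),np.arctan2(-(k-d)[0],(k-d)[1]))
p=f(265,300,.091)-k;print("pointer yaw",np.arctan2(p[1],p[0]))
p=f(512,290,.091)-d;print("dialptr yaw",np.arctan2(p[1],p[0]))
a=f(527,310,.121);b=f(540,388,.121);print("bar",a,b,np.arctan2(*(a-b)[1::-1]),np.linalg.norm(a-b),(a+b)/2)
for c in["top"]:
  for q in ["lamp","key_wing","dial_bar"]:
    print(q,[(np.round(d["centre"],4),round(d["p"],2)) for d in spot_point(q,c)[:1]])
print(f(375,40,.055),f(425,130,.055))
E
```

```text
[[ 0.6752  0.0366  0.085 ]
 [ 0.5647  0.0792  0.085 ]
 [ 0.466  -0.1535  0.085 ]
 [ 0.5813 -0.2019  0.085 ]]
[np.float64(0.11842679818023591), np.float64(0.252719623208876), np.float64(0.12506396474970655), np.float64(0.2562773909177445)] [ 0.57178558 -0.05991243  0.085     ]
yaw from y axis -0.38814821291818175
yaw from x -0.38320708776927687
key [0.599027   0.00499537 0.091     ] dial [ 0.54541301 -0.12710714  0.091     ] 0.14256764248351875 -0.3855404716873372
pointer yaw 2.8069723085945544
dialptr yaw 0.22383872632315338
bar [ 0.56432583 -0.12525118  0.121     ] [ 0.52275576 -0.13290491  0.121     ] 0.18207732477555869 0.04226878205317219 [ 0.5435408  -0.12907805  0.121     ]
lamp [(array([ 0.5668, -0.0623,  0.0031]), 0.85)]
key_wing [(array([0.5986, 0.0021, 0.0891]), 0.4)]
dial_bar []
[ 0.72535327 -0.04199606  0.055     ] [ 0.6742873  -0.07147021  0.055     ]
```

Request:
{"op": "move_arm", "data": {"gripper": [1,1,1,1,1], "xyz": [[3.2,-2.45,0],[6.4,-4.9,0],[9.6,-7.35,0],[12.8,-9.8,0],[16,-12.25,0]], "twist": [0,0,0,0,0], "squeeze": 80}}

```text
t: 1.67
eef_pos: [0.387, -0.4244, 0.3041]
tool_rot: [0.0, 0.974, 0.225, 0.0]
contact_force: [0.7, 0.2, 0.4]
gripper_width: 0.997
```

Request:
{"op": "move_arm", "data": {"gripper": [1,1,1,1,1], "xyz": [[3.2,-2.45,0],[6.4,-4.9,0],[9.6,-7.35,0],[12.8,-9.8,0],[16,-12.25,0]], "twist": [0,0,0,0,0]}}

```text
t: 2.08
eef_pos: [0.4769, -0.244, 0.3043]
tool_rot: [0.0, 0.974, 0.225, 0.0]
contact_force: [0.5, -0.4, 0.3]
gripper_width: 1.007
```

Request:
{"op": "move_arm", "data": {"gripper": [1,1,1,1,1], "xyz": [[3.2,-2.45,0],[6.4,-4.9,0],[9.6,-7.35,0],[12.8,-9.8,0],[16,-12.25,0]], "twist": [0,0,0,0,0]}}

```text
t: 2.5
eef_pos: [0.5669, -0.0636, 0.3042]
tool_rot: [0.0, 0.974, 0.225, 0.0]
contact_force: [1.1, -0.7, 0.8]
gripper_width: 1.002
```

```bash
cat >> h.py <<'E'
from scipy.spatial.transform import Rotation as Ro
KEY=np.array([.5985,.0045]);DIAL=np.array([.5445,-.128])
def st(xy=KEY,yaw=0):
    o=get_obs();w,x,y,z=o["tool_rot"];R=Ro.from_quat([x,y,z,w]).as_matrix()
    ty=np.arctan2(R[1,0],R[0,0]);p=o["eef_pos"]
    d=np.array([xy[0]-p[0],xy[1]-p[1],0]);s=R.T@d*100
    print("t",round(o["t"],2),"pos",np.round(p,4),"xyaw",round(ty,3),"q",np.round(o["q"],2),"F",np.round(o["contact_force"],1),"M",np.round(o["torque"],2),"g",round(o["gripper_width"],3),"tilt",np.round(R[2],3))
    print("shift cm",np.round(s,2),"twist",round((ty-yaw+np.pi)%(2*np.pi)-np.pi,3))
E
python3 -c "
from h import *
st(KEY,2.807)"
```

```text
t 2.5 pos [ 0.5669 -0.0636  0.3042] xyaw 0.455 q [ 0.2   0.32 -0.25  1.8   0.09  1.04 -1.19] F [ 1.1 -0.7  0.8] M [-0.01  0.05 -0.06] g 1.002 tilt [ 0.001  0.    -1.   ]
shift cm [ 5.83 -4.73  0.  ] twist -2.352
```

Request:
{"op": "move_arm", "data": {"gripper": [1,1,1,1,1], "xyz": [[2.9,-2.35,0],[5.8,-4.7,0],[5.8,-4.7,0],[5.8,-4.7,0],[5.8,-4.7,0]], "twist": [-0.12,-0.24,-0.36,-0.48,-0.6]}}

```text
t: 2.92
eef_pos: [0.598, 0.0034, 0.3038]
tool_rot: [-0.0, 0.862, 0.507, 0.0]
contact_force: [-0.0, -0.5, -0.8]
gripper_width: 1.0
```

Request:
{"op": "move_arm", "data": {"gripper": [1,1,1,1,1], "xyz": [[0,0,0],[0,0,0],[0,0,0],[0,0,0],[0,0,0]], "twist": [-0.12,-0.24,-0.36,-0.48,-0.6]}}

```text
t: 3.33
eef_pos: [0.5978, 0.0022, 0.304]
tool_rot: [0.0, 0.675, 0.738, 0.0]
contact_force: [-0.2, 0.3, -0.0]
gripper_width: 1.003
```

Request:
{"op": "move_arm", "data": {"gripper": [1,1,1,1,1], "xyz": [[0,0,0],[0,0,0],[0,0,0],[0,0,0],[0,0,0]], "twist": [-0.12,-0.24,-0.36,-0.48,-0.6]}}

```text
t: 3.75
eef_pos: [0.5978, 0.0021, 0.304]
tool_rot: [0.0, 0.426, 0.905, -0.0]
contact_force: [-0.5, -0.0, -0.2]
gripper_width: 1.004
```

Request:
{"op": "move_arm", "data": {"gripper": [1,1,1,1,1], "xyz": [[0,0,2],[0,0,4],[0,0,6],[0,0,6],[0,0,6]], "twist": [-0.12,-0.24,-0.36,-0.48,-0.55]}}

```text
t: 4.17
eef_pos: [0.597, 0.0018, 0.2423]
tool_rot: [-0.001, 0.165, 0.986, -0.0]
contact_force: [0.4, -0.2, -0.0]
gripper_width: 1.003
```

```bash
python3 -c "
from h import *
st(KEY,2.807)
r=read_camera('top');cv2.imwrite('pics/a.png',cv2.resize(r['pixels'][155:305,257:457,::-1],None,fx=4,fy=4))"
```

```text
t 4.17 pos [0.597  0.0018 0.2423] xyaw 2.811 q [ 0.42  0.51 -0.71  1.77  0.39  1.01  0.81] F [ 0.4 -0.2 -0. ] M [-0.01  0.    0.02] g 1.003 tilt [ 0.003 -0.001 -1.   ]
shift cm [-0.05  0.3  -0.  ] twist 0.004
```

View pics/a.png

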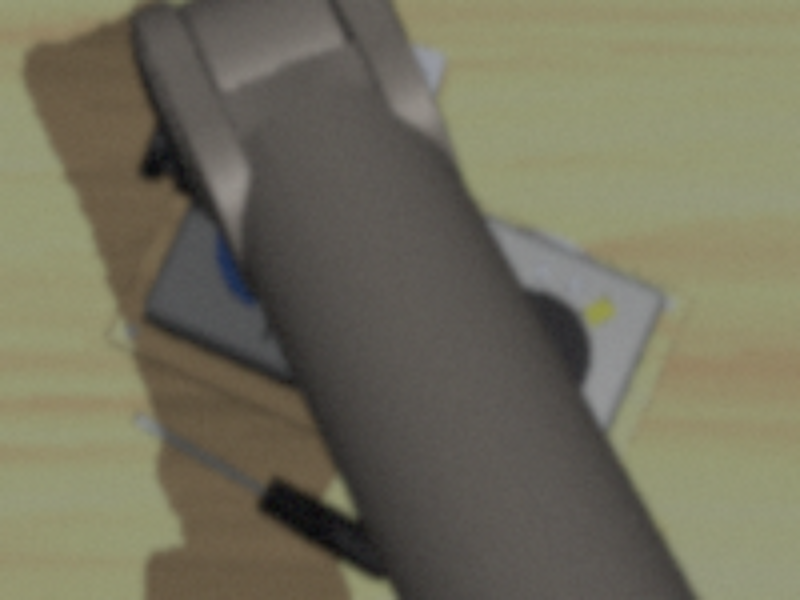

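Request:
{"op": "move_arm", "data": {"gripper": [1,1,1,1,1], "xyz": [[0,0.2,1.5],[0,0.2,3],[0,0.2,4.5],[0,0.2,6],[0,0.2,7]], "twist": [0,0,0,0,0]}}

```text
t: 4.63
eef_pos: [0.5981, 0.0039, 0.1728]
tool_rot: [-0.0, 0.169, 0.986, -0.0]
contact_force: [0.3, 0.9, 0.1]
gripper_width: 1.001
```

Request:
{"op": "move_arm", "data": {"gripper": [0,0,0,0,0], "xyz": [[0,0,0],[0,0,0],[0,0,0],[0,0,0],[0,0,0]], "twist": [0,0,0,0,0]}}

```text
t: 5.05
eef_pos: [0.5989, 0.0042, 0.1748]
tool_rot: [0.001, 0.168, 0.986, 0.0]
contact_force: [-0.1, -1.3, -0.3]
gripper_width: 0.298
```

Request:
{"op": "move_arm", "data": {"gripper": [0,0,0,0,0], "xyz": [[0,0,0],[0,0,0],[0,0,0],[0,0,0],[0,0,0]], "twist": [0,0,0,0,0]}}

```text
t: 5.47
eef_pos: [0.5988, 0.0045, 0.1748]
tool_rot: [0.001, 0.168, 0.986, 0.0]
contact_force: [-1.0, 1.0, 5.5]
gripper_width: 0.091
```

```bash
python3 -c "
from h import *
st(KEY,2.807)
r=read_camera('scene');u,v=proj(r,[.6,0,.1]).astype(int);print(u,v);cv2.imwrite('pics/b.png',cv2.resize(r['pixels'][v-75:v+75,u-100:u+100,::-1],None,fx=4,fy=4))"
```

```text
t 5.47 pos [0.5988 0.0045 0.1748] xyaw 2.805 q [ 0.38  0.59 -0.66  1.82  0.46  0.89  0.74] F [-1.   1.   5.5] M [0.05 0.29 0.02] g 0.091 tilt [-0.001  0.    -1.   ]
shift cm [ 0.03 -0.01 -0.  ] twist -0.002
334 245
```

View pics/b.png

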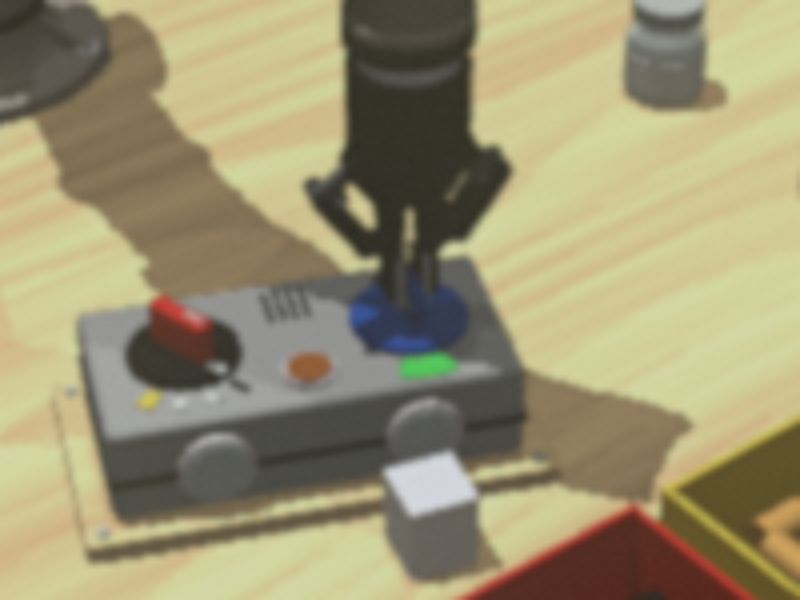

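Request:
{"op": "move_arm", "data": {"gripper": [0,0,0,0,0], "xyz": [[0,0,0],[0,0,0],[0,0,0],[0,0,0],[0,0,0]], "twist": [0.1,0.2,0.3,0.4,0.5]}}

```text
t: 5.93
eef_pos: [0.5987, 0.0043, 0.1748]
tool_rot: [0.001, 0.408, 0.913, 0.0]
contact_force: [-2.6, -0.6, 5.4]
gripper_width: 0.094
```

```bash
python3 -c "
from h import *
st(KEY,2.807)"
```

```text
t 5.93 pos [0.5987 0.0043 0.1748] xyaw 2.3 q [ 0.3   0.56 -0.55  1.82  0.37  0.86  0.3 ] F [-2.6 -0.6  5.4] M [-0.05  0.42  0.11] g 0.094 tilt [-0.001  0.001 -1.   ]
shift cm [ 0.03 -0.01 -0.  ] twist -0.507
```

Request:
{"op": "move_arm", "data": {"gripper": [0,0,0,0,0], "xyz": [[0,0,0],[0,0,0],[0,0,0],[0,0,0],[0,0,0]], "twist": [0.11,0.22,0.33,0.44,0.55]}}

```text
t: 6.35
eef_pos: [0.5985, 0.0042, 0.1747]
tool_rot: [0.0, 0.641, 0.767, 0.0]
contact_force: [-2.0, 0.3, 5.7]
gripper_width: 0.094
```

Request:
{"op": "move_arm", "data": {"gripper": [0,0,0,0,0], "xyz": [[0,0,0],[0,0,0],[0,0,0],[0,0,0],[0,0,0]], "twist": [0.11,0.22,0.33,0.44,0.55]}}

```text
t: 6.77
eef_pos: [0.5984, 0.0042, 0.1747]
tool_rot: [0.0, 0.825, 0.565, -0.0]
contact_force: [-3.3, -0.5, 8.0]
gripper_width: 0.092
```

Request:
{"op": "move_arm", "data": {"gripper": [0,0,0,0,0], "xyz": [[0,0,0],[0,0,0],[0,0,0],[0,0,0],[0,0,0]], "twist": [0.11,0.22,0.33,0.44,0.55]}}

```text
t: 7.18
eef_pos: [0.5982, 0.0044, 0.1747]
tool_rot: [0.0, 0.948, 0.319, -0.0]
contact_force: [-3.3, 0.2, 6.8]
gripper_width: 0.093
```

```bash
python3 -c "
from h import *
st(KEY,-.437)
r=read_camera('scene');u,v=334,245;cv2.imwrite('pics/c.png',cv2.resize(r['pixels'][v-75:v+75,u-100:u+100,::-1],None,fx=4,fy=4))"
```

```text
t 7.18 pos [0.5982 0.0044 0.1747] xyaw 0.65 q [ 0.01  0.51 -0.15  1.84  0.1   0.8  -1.12] F [-3.3  0.2  6.8] M [-0.01  0.78  0.21] g 0.093 tilt [-0. -0. -1.]
shift cm [ 0.03  0.01 -0.  ] twist 1.087
```

View pics/c.png

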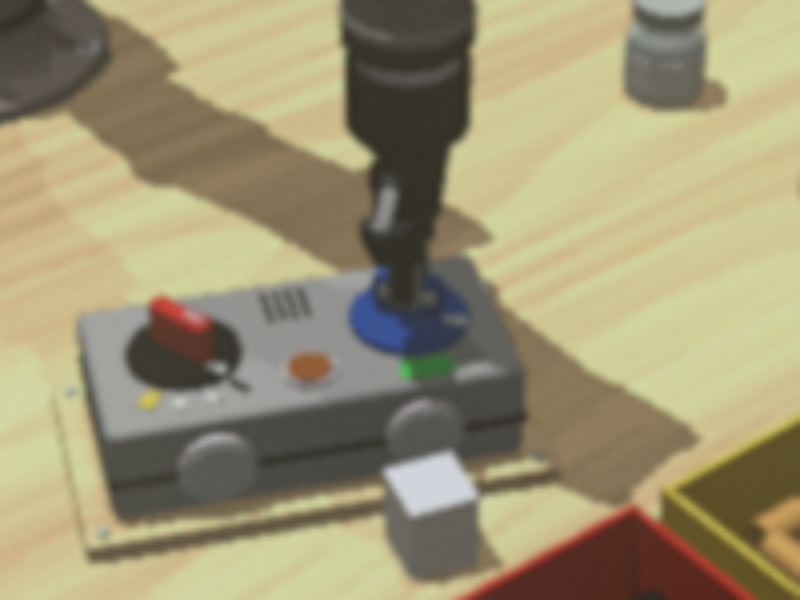

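Request:
{"op": "move_arm", "data": {"gripper": [0,0,0,0,0], "xyz": [[0,0,0],[0,0,0],[0,0,0],[0,0,0],[0,0,0]], "twist": [0.11,0.22,0.33,0.44,0.55]}}

```text
t: 7.65
eef_pos: [0.5981, 0.0046, 0.1747]
tool_rot: [-0.0, 0.999, 0.05, -0.0]
contact_force: [-3.3, 0.6, 7.5]
gripper_width: 0.094
```

Request:
{"op": "move_arm", "data": {"gripper": [0,0,0,0,0], "xyz": [[0,0,0],[0,0,0],[0,0,0],[0,0,0],[0,0,0]], "twist": [0.11,0.22,0.33,0.44,0.53]}}

```text
t: 8.07
eef_pos: [0.5982, 0.0047, 0.1747]
tool_rot: [-0.0, 0.977, -0.213, -0.0]
contact_force: [-3.2, 1.7, 7.6]
gripper_width: 0.092
```

Request:
{"op": "move_arm", "data": {"gripper": [0,0,0], "xyz": [[0,0,0],[0,0,0],[0,0,0]], "twist": [0,0,0]}}

```text
t: 8.32
eef_pos: [0.5982, 0.0047, 0.1747]
tool_rot: [-0.0, 0.978, -0.211, -0.0]
contact_force: [-4.7, -0.0, 9.1]
gripper_width: 0.094
```

```bash
python3 -c "
from h import *
st(KEY,-.437)
r=read_camera('scene');u,v=334,245;cv2.imwrite('pics/d.png',cv2.resize(r['pixels'][v-75:v+75,u-100:u+100,::-1],None,fx=4,fy=4))"
```

```text
t 8.32 pos [0.5982 0.0047 0.1747] xyaw -0.425 q [-0.2   0.5   0.11  1.86 -0.08  0.78 -2.04] F [-4.7 -0.   9.1] M [ 0.25  0.89 -0.08] g 0.094 tilt [-0.001 -0.    -1.   ]
shift cm [ 0.04  0.01 -0.  ] twist 0.012
```

View pics/d.png

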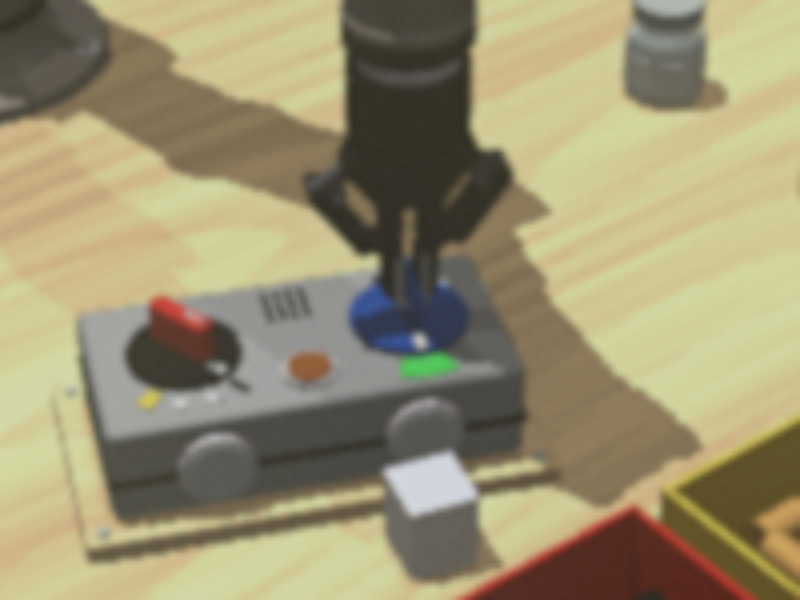

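Request:
{"op": "move_arm", "data": {"gripper": [1,1,1,1,1], "xyz": [[0,0,0],[0,0,0],[0,0,0],[0,0,0],[0,0,0]], "twist": [0,0,0,0,0]}}

```text
t: 8.78
eef_pos: [0.5984, 0.0041, 0.1737]
tool_rot: [0.0, 0.977, -0.211, -0.0]
contact_force: [-0.2, -0.6, 0.4]
gripper_width: 0.801
```

Request:
{"op": "move_arm", "data": {"gripper": [1,1,1,1,1], "xyz": [[0,0,-2],[0,0,-4],[0,0,-6],[0,0,-7],[0,0,-7]], "twist": [0,0,0,0,0]}}

```text
t: 9.2
eef_pos: [0.5997, 0.0041, 0.2463]
tool_rot: [-0.001, 0.977, -0.211, 0.002]
contact_force: [0.0, -1.5, -0.1]
gripper_width: 1.002
```

```bash
python3 -c "
from h import *
st(DIAL,.243)
r=read_camera('scene');u,v=334,245;cv2.imwrite('pics/e.png',cv2.resize(r['pixels'][v-75:v+75,u-100:u+100,::-1],None,fx=4,fy=4))"
```

```text
t 9.2 pos [0.5997 0.0041 0.2463] xyaw -0.425 q [-0.21  0.41  0.13  1.81 -0.06  0.92 -2.05] F [ 0.  -1.5 -0.1] M [-0.03 -0.01 -0.  ] g 1.002 tilt [ 0.004 -0.002 -1.   ]
shift cm [ 0.42 14.31 -0.03] twist -0.668
```

View pics/e.png

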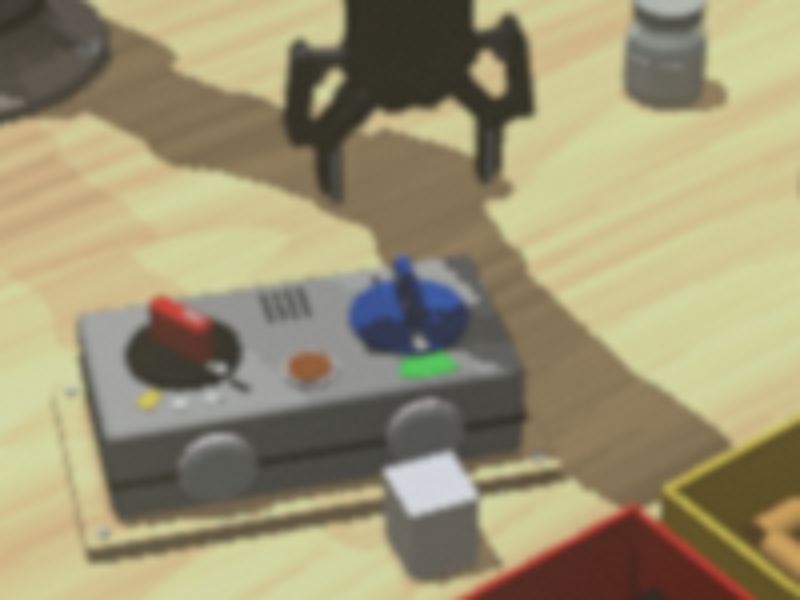

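Request:
{"op": "move_arm", "data": {"gripper": [1,1,1,1,1], "xyz": [[0.1,3.6,0],[0.2,7.2,0],[0.3,10.8,0],[0.4,14.3,0],[0.4,14.3,0]], "twist": [-0.12,-0.24,-0.36,-0.48,-0.6]}}

```text
t: 9.67
eef_pos: [0.5388, -0.1358, 0.2422]
tool_rot: [0.002, 0.996, 0.085, -0.003]
contact_force: [0.2, -1.3, 0.0]
gripper_width: 0.999
```

Request:
{"op": "move_arm", "data": {"gripper": [1,1,1], "xyz": [[0,0,0],[0,0,0],[0,0,0]], "twist": [-0.07,-0.07,-0.07]}}

```text
t: 9.92
eef_pos: [0.5425, -0.1276, 0.2427]
tool_rot: [-0.0, 0.993, 0.121, -0.001]
contact_force: [0.5, -0.1, 0.4]
gripper_width: 1.002
```

```bash
python3 -c "
from h import *
st(DIAL,.243)
r=read_camera('scene');u,v=334,245
f=lambda x,y:unproj(r,(u-100+(x+.5)/4-.5,v-75+(y+.5)/4-.5),.091)
c=f(409,317);p=f(421,345)-c;print(c,np.arctan2(p[1],p[0]),'key',3.35-.387-np.arctan2(p[1],p[0]))
cv2.imwrite('pics/f.png',cv2.resize(r['pixels'][v-75:v+75,u-100:u+100,::-1],None,fx=4,fy=4))
r=read_camera('top');cv2.imwrite('pics/g.png',cv2.resize(r['pixels'][155:305,257:457,::-1],None,fx=4,fy=4))"
```

```text
t 9.92 pos [ 0.5425 -0.1276  0.2427] xyaw 0.242 q [ 0.1   0.35  0.02  1.9  -0.01  0.89 -1.2 ] F [ 0.5 -0.1  0.4] M [ 0.   -0.06 -0.05] g 1.002 tilt [-0.002 -0.001 -1.   ]
shift cm [ 0.18  0.09 -0.  ] twist -0.001
[0.6030114  0.00125907 0.091     ] -0.39649490935662096 key 3.359494909356621
```

View pics/f.png

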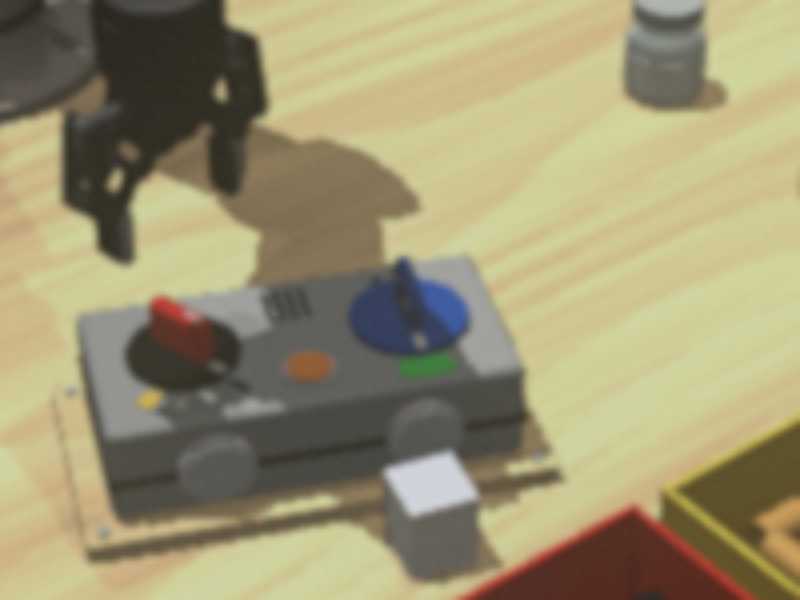

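View pics/g.png

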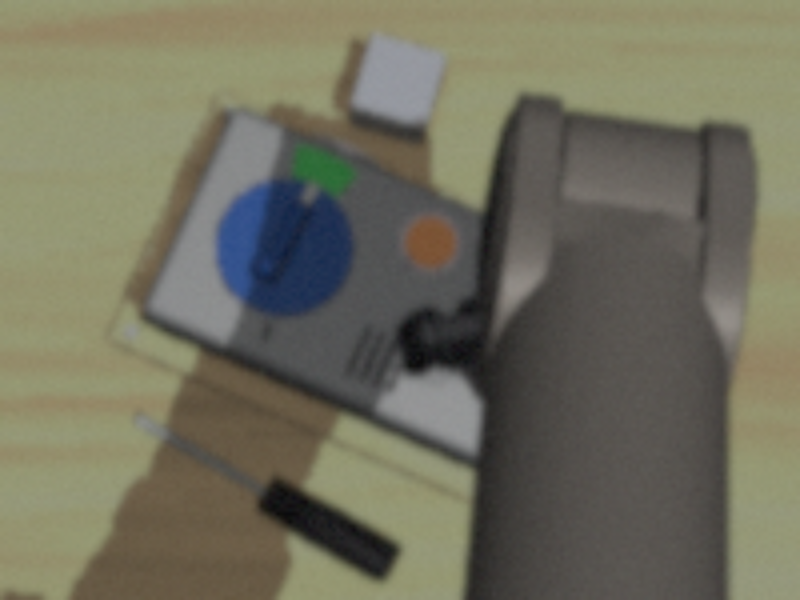

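Request:
{"op": "move_arm", "data": {"gripper": [1,1,1,1,1], "xyz": [[0.15,0.1,1.5],[0.15,0.1,3],[0.15,0.1,4.5],[0.15,0.1,6],[0.15,0.1,6.8]], "twist": [0,0,0,0,0]}}

```text
t: 10.43
eef_pos: [0.5441, -0.1275, 0.174]
tool_rot: [-0.0, 0.993, 0.122, -0.001]
contact_force: [-0.1, -0.3, -0.6]
gripper_width: 0.998
```

Request:
{"op": "move_arm", "data": {"gripper": [0,0,0,0,0], "xyz": [[0,0,0],[0,0,0],[0,0,0],[0,0,0],[0,0,0]], "twist": [0,0,0,0,0]}}

```text
t: 10.85
eef_pos: [0.5453, -0.1284, 0.1768]
tool_rot: [0.0, 0.993, 0.122, 0.001]
contact_force: [0.2, 0.2, -0.0]
gripper_width: 0.302
```

Request:
{"op": "move_arm", "data": {"gripper": [0,0,0,0,0], "xyz": [[0,0,0],[0,0,0],[0,0,0],[0,0,0],[0,0,0]], "twist": [0,0,0,0,0]}}

```text
t: 11.27
eef_pos: [0.5451, -0.1282, 0.1769]
tool_rot: [-0.0, 0.993, 0.122, 0.001]
contact_force: [-1.6, 1.6, 5.3]
gripper_width: 0.14
```

```bash
python3 -c "
from h import *
st(DIAL,-1.017)"
```

```text
t 11.27 pos [ 0.5451 -0.1282  0.1769] xyaw 0.244 q [ 0.11  0.44  0.02  1.94 -0.01  0.75 -1.2 ] F [-1.6  1.6  5.3] M [ 0.28  0.35 -0.13] g 0.14 tilt [ 0.001 -0.    -1.   ]
shift cm [-0.05 -0.03 -0.  ] twist 1.261
```

Request:
{"op": "move_arm", "data": {"gripper": [0,0,0,0,0], "xyz": [[0,0,0],[0,0,0],[0,0,0],[0,0,0],[0,0,0]], "twist": [0.1,0.2,0.3,0.4,0.5]}}

```text
t: 11.68
eef_pos: [0.545, -0.1289, 0.1768]
tool_rot: [0.0, 0.992, -0.13, 0.001]
contact_force: [-0.4, -1.1, 5.2]
gripper_width: 0.137
```

Request:
{"op": "move_arm", "data": {"gripper": [0,0,0,0,0], "xyz": [[0,0,0],[0,0,0],[0,0,0],[0,0,0],[0,0,0]], "twist": [0.1,0.2,0.3,0.4,0.5]}}

```text
t: 12.1
eef_pos: [0.5447, -0.1295, 0.1769]
tool_rot: [0.0, 0.929, -0.371, 0.001]
contact_force: [-3.6, -3.5, 5.2]
gripper_width: 0.137
```

Request:
{"op": "move_arm", "data": {"gripper": [0,0,0,0,0], "xyz": [[0,0,0],[0,0,0],[0,0,0],[0,0,0],[0,0,0]], "twist": [0.1,0.2,0.27,0.27,0.27]}}

```text
t: 12.52
eef_pos: [0.5444, -0.1298, 0.1769]
tool_rot: [0.001, 0.871, -0.491, 0.0]
contact_force: [-3.2, -2.2, 6.3]
gripper_width: 0.143
```

```bash
python3 -c "
from h import *
st(DIAL,-1.017)
r=read_camera('scene');u,v=334,245
cv2.imwrite('pics/h.png',cv2.resize(r['pixels'][v-75:v+75,u-100:u+100,::-1],None,fx=4,fy=4))"
```

```text
t 12.52 pos [ 0.5444 -0.1298  0.1769] xyaw -1.026 q [-0.14  0.46  0.33  1.96 -0.21  0.75 -2.28] F [-3.2 -2.2  6.3] M [-0.68  0.81  0.28] g 0.143 tilt [ 0.001  0.001 -1.   ]
shift cm [-0.15 -0.1  -0.  ] twist -0.009
```

View pics/h.png

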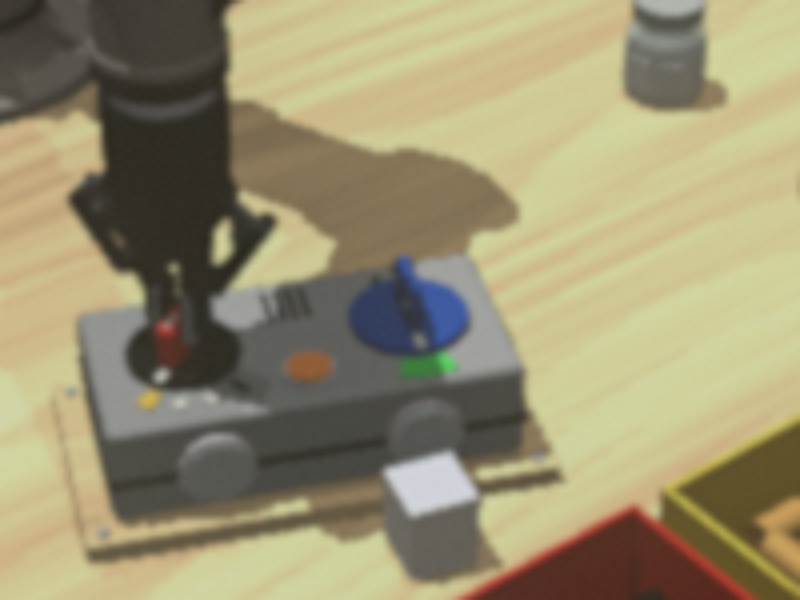

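```bash
python3 -c "
from h import *
r=read_camera('scene');u,v=334,245
f=lambda x,y,z=.091:unproj(r,(u-100+(x+.5)/4-.5,v-75+(y+.5)/4-.5),z)
g=lambda d:.63-.387-np.arctan2(d[1],d[0])
c=f(184,353);print(c)
for C in (c,np.array([.5445,-.1288,.091])): print('ptr',g(f(161,376)-C),'mark',g(f(149,400,.085)-C))
p=r['pixels'][v-5:v+45,u-75:u-25,::-1];cv2.imwrite('pics/i.png',cv2.resize(p,None,fx=12,fy=12,interpolation=cv2.INTER_CUBIC))
"
```

```text
[ 0.54853199 -0.13099721  0.091     ]
ptr 1.3857431148486512 mark 1.3410387075966308
ptr 1.2921622537848028 mark 1.2851349202222484
```

View pics/i.png

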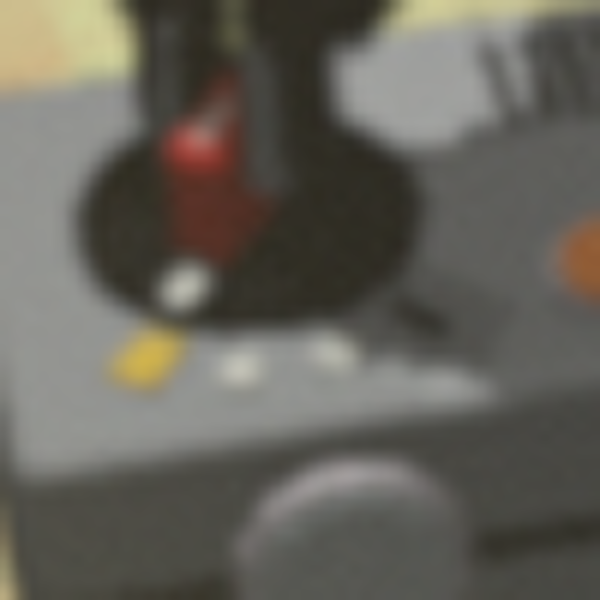

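Request:
{"op": "move_arm", "data": {"gripper": [0,0,0,0,0], "xyz": [[0,0,0],[0,0,0],[0,0,0],[0,0,0],[0,0,0]], "twist": [0,0,0,0,0]}}

```text
t: 13.03
eef_pos: [0.5444, -0.1298, 0.1768]
tool_rot: [0.001, 0.871, -0.491, 0.0]
contact_force: [-3.4, -3.2, 6.9]
gripper_width: 0.143
```

Request:
{"op": "move_arm", "data": {"gripper": [0,0,0,0,0], "xyz": [[0,0,0],[0,0,0],[0,0,0],[0,0,0],[0,0,0]], "twist": [0,0,0,0,0]}}

```text
t: 13.45
eef_pos: [0.5444, -0.1298, 0.1768]
tool_rot: [0.001, 0.871, -0.491, 0.0]
contact_force: [-3.6, -2.1, 6.5]
gripper_width: 0.139
```

```bash
python3 -c "
from h import *
st(DIAL,-1.017)
r=read_camera('top');cv2.imwrite('pics/j.png',r['pixels'][:,:,::-1])
r=read_camera('scene');u,v=334,245
p=r['pixels'][v-5:v+45,u-75:u-25,::-1];cv2.imwrite('pics/k.png',cv2.resize(p,None,fx=8,fy=8,interpolation=cv2.INTER_CUBIC))
"
```

```text
t 13.45 pos [ 0.5444 -0.1298  0.1768] xyaw -1.026 q [-0.14  0.46  0.33  1.96 -0.21  0.75 -2.28] F [-3.6 -2.1  6.5] M [-0.71  0.75  0.21] g 0.139 tilt [ 0.001  0.001 -1.   ]
shift cm [-0.15 -0.1  -0.  ] twist -0.009
```

View pics/k.png

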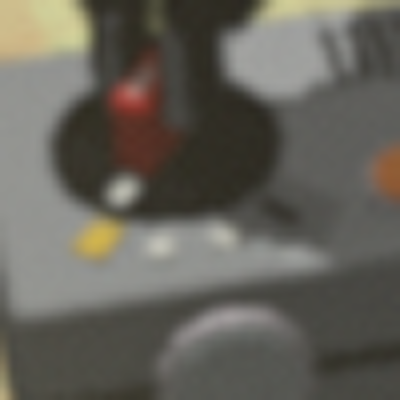

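View pics/j.png

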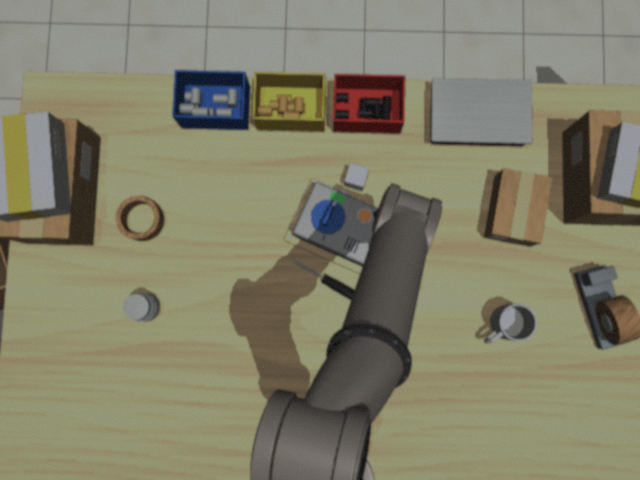

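The dial pointer at (123,190) lines up with the yellow mark at (98,240) and hasn't moved. In the top view, the key pointer stands in the green and the bystanders are where they were.

```bash
python3 -c "
from station import *
print(hand_in())"
```

```text
the job is handed in; nothing more can be done
None
```

I wound the key into the green and turned the dial to the yellow mark. The gripper is still holding the red bar there at an 80 N squeeze setting. I handed the job in just after 13.5 s on the robot's clock; it gives no verdict.

- **Key:** I wound it about 3.25 rad clockwise in a single grip, since the wrist had enough range and no regrip was needed. After I let go, the scene camera put it at about 3.36 rad. The top camera also showed the pointer on the green arc.
- **Dial:** It stayed at rest until the key was in the green, then I turned it clockwise about 1.27 rad.
- **Last dial checks:** About one second after the turn, the tool angle had not changed and the pointer still lined up with the yellow mark. The grip was closed on the bar, with a measured spring moment of about 0.2–0.3 N m.
- **Disagreement:** The camera reading of the dial pointer came out at 1.29 or 1.39 rad, depending on which centre I used. The yellow mark itself, nominally 1.26, read 1.285 or 1.34 the same way. I put most of that down to calibration and trusted the tool angle and the pointer's alignment with the mark.
- **Bystanders:** By eye they look unmoved in the final top picture. The arm hides part of the screwdriver handle there, and I did not re-measure their positions.

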